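Stand a lying screwdriver in the slotted rack by way of the angled saddle

TASK

Pick up the screwdriver that lies loose on the bench, lay it in the sloping wooden saddle with its handle uphill and let go of it there, so that you can take hold of it again at a new angle. Then hang it upright, handle up, in the free slot of the tool rack, with the shoulder of its handle resting on the rack's board. Leave all the other tools and things where they are.

Things in the scene. Friction and masses are not known exactly. Their poses are not given: they have to be found in the camera images.
- screwdriver: Loose screwdriver, 200 mm long, 0.12 to 0.24 kg: square wooden handle 30 x 30 x 110 mm, round steel shaft 10 mm thick, 90 mm long. Origin on its centre line at the shoulder, where handle meets shaft; +x along the handle (butt end at x = 110 mm, blade end at -90 mm), y, z square to the handle's flats. Starts flat on the bench, z up, axis 15 mm high, handle roughly away from the robot.
- saddle: Fixed wooden stand of the sloping saddle: base 130 x 100 mm (x -75 to 55 mm), 12 mm thick, and a post 50 mm wide that carries the trough. Origin on the bench, plumb under the trough's origin; +x is the horizontal direction in which the saddle rises (roughly away from the robot). Highest point about 135 mm above the bench. Under a lying screwdriver's shaft there is only the base.
- trough: Saddle's trough, fixed, sloping 45 deg. Origin (100 mm above bench): place of the screwdriver's shoulder; +x up the slope, z square to it (up), y across. Floor at z = -15 mm, x 0 to 34 mm, holds the start of the handle between walls 35 mm apart up to z = 1 mm; steel lips flare on to z = 14 mm, 48 mm apart. Above x = 34 mm the handle is free for fingers. The screwdriver lies with axes parallel to these.
- trough_stop (a point): Point on the trough's centre line in the stop at its lower end, 5 mm downhill of the trough's origin. The stop (10 mm thick, up to z = 5 mm of the trough) holds the shoulder of the handle; its slot, 16 mm wide and open at the top, lets the shaft through. Released in the trough, the screwdriver stays or slides the last few mm down to this stop and stays there.
- rack: Fixed wooden rack. Board 270 mm long (y), 74 mm deep (x -29 to 45 mm), 18 mm thick, top 120 mm above the bench, on end panels 18 mm thick with feet 100 mm deep. Origin on the bench under its middle; -x is the open front. Three slots 16 mm wide, open to the front (x -29 to 23 mm), at y = -90, 0 and 90 mm; two hold other tools, one is free.
- free_slot: The middle of the rack's free slot, level with the top of the board (120 mm above the bench). Which of the three slots it is varies. -x is the slot's open front (29 mm away), its closed end is 23 mm away at +x. Nothing to be seen here but the empty slot.
- awl: Awl with a round wooden handle 32 mm across and 86 mm high, hanging in a slot of the rack; origin on its axis at the top of the board. Leave it.
- file: File with a round wooden handle 30 mm across and 100 mm high, hanging in a slot of the rack; origin on its axis at the top of the board. Leave it.
- parts_tray: White open tray 85 x 170 x 45 mm; origin under its centre. Leave it.
- glue: Grey bottle 56 mm across, 150 mm high; origin under its centre. Leave it.
- mallet: Wooden mallet lying on its side: head 70 x 110 x 60 mm, handle 170 mm to -x; origin under the head's centre. Leave it.
- wrench: Steel wrench 180 mm long lying flat along its x; origin under its middle. Leave it.
- tape: Roll of tape lying flat, 90 mm across, 35 mm high; origin under its centre. Leave it.
- jar: Glass jar 66 mm across, 75 mm high; origin under its centre. Leave it.
There are look-alikes about, which are no part of the job. Leave any green look-alike of the saddle alone.

How it is judged (in metres and radians):
On the way:
1. the screwdriver lies in the saddle's trough, handle uphill, released (distance between screwdriver and trough below 0.02 m and angle between the x axis of screwdriver and the x axis of trough, either way round below 0.15 rad and angle between screwdriver's own x axis and vertical below 1.2 rad and contact force between screwdriver and saddle above 0.1 N and contact force between the fingers and screwdriver below 0.05 N and linear speed of screwdriver below 0.03 m/s), for 0.2 s.
At the end, for the whole second after the job is handed in: The screwdriver hangs at rest and released in the rack's free slot: handle up and upright within 0.1 rad, its shoulder on the board (within 4 mm in height) and within 25 mm of the slot's middle (horizontal distance between screwdriver and free_slot below 0.025 m and z of screwdriver in the frame of free_slot between -0.004 and 0.004 m and angle between screwdriver's own x axis and vertical below 0.1 rad and contact force between screwdriver and rack above 0.1 N and contact force between each of the arm, the fingers and screwdriver below 0.05 N and linear speed of screwdriver below 0.02 m/s); the robot touches nothing.
It fails at once if another tool or thing is shifted by more than 30 mm (or, of the tools in the rack, tipped by more than 0.35 rad) (distance of any of awl, file, parts_tray, glue, mallet, wrench, tape, jar from where it was at the start of the episode above 0.03 m or angle between any of awl, file's own z axis and vertical above 0.35 rad).
It also fails if it takes over 64 s, if anything falls off the work surface, if the arm or the gripper's body presses on something with over 40 N, if the wrist force passes 120 N, or if a joint passes its speed limit or range.

ROBOT

A 6-joint arm with a two-finger parallel gripper is mounted at the origin on the work surface. World frame = base frame: x ahead of the robot, y to its left, z up, the work surface at z = 0. Lengths are in mm, angles in rad, forces in N, time in s.
With the tool pointing down it reaches from about 350 to 875 mm from the base axis. Payload 4.2 kg.
Tool frame: the origin (TCP) lies midway between the tips of the shut fingers; the grasp point (between the pads) lies 19 mm behind it; z points along the fingers, y is the line along which they close (so a half turn about z gives the same grasp; the last joint's range is limited). The gripper opens to 87 mm and grips with 3 to 60 N. Pads are 19 mm wide; open, the fingers measure 117 mm over their backs; the gripper's body (75 mm by 190 mm) begins 51 mm behind the grasp point.
Start: joints at [-0.905, 0.385, 0.008, 0, -1.194, -0.259], TCP at [247.308, -573.967, 222.55] pointing down, gripper open.
Joint ranges: [-3.14, 3.14], [-1.21, 2.06], [-1.07, 1.41], [-3.16, 2.05], [-2.99, -0.16], [-3.1, 3.1]. Speed limits (rad/s): [2.79, 2.79, 3.14, 3.14, 3.14, 3.14].

INTERFACE

Orientations are given as [roll, pitch, yaw] about the fixed x, y, z axes, in that order (R = Rz(yaw) Ry(pitch) Rx(roll)).
In Python, from workcell import get_state, get_image, camera_model, sign_off gives the robot as it stands.
- The arm moves only by the tool move_arm, never from a script. Its arguments are lists of equal length, an entry for each row: "jaw": the opening, from 0 (shut) to 1 (fully open); "translation": the shift along the world's x, y, z in m, a list of three; "rot": the turn, a rotation vector about the world's x, y, z in degrees, a list of three. In form: {"jaw": [jaw, ...], "translation": [[tx, ty, tz], ...], "rot": [[wx, wy, wz], ...]}. A call has exactly 10 rows; each row is the pose to reach, as a shift and turn from the pose commanded when the call began; what a row does not reach only later rows make up. A row lasts 1/8 s, in which the tool goes at most 62.5 mm and 10.7 degrees, less where a joint would pass 70% of its speed; a pose out of reach is approached as far as the arm can. A call with a gripper value outside its range is refused whole. The fingers move at their own pace and stop on an object; the grip force is fixed at half the most. Time passes only in rows, so rows that repeat a pose let the fingers close, or fill a call up. It gives the time, the measured TCP pose, the force, the opening and the grip force at its end, in the units of the state.
- get_state(): the state, without advancing time (a new reading comes with each control period).
- get_image(name): name is "scene" or "top" or "wrist"; returns the picture (400x640x3 uint8, red, green, blue); there is no depth.
- camera_model(name): a dict with "fovy" (degrees; the focal length in pixels is half the picture's height over the tangent of half this angle, whatever the lens; pixels are square), "cx", "cy" (the principal point, pixels), "R" (3x3) and "t" (3): a world point X has camera coordinates R X + t. Camera axes: x right, y down, z forward; pixel columns grow to the right and rows downward; lengths in mm; the calibration is good to about 2 mm. A picture is of the moment at which its call begins: read the wrist's pose just before it. camera_model takes no time and is no camera call; for the wrist camera it gives the pose at the moment of the call.
- sign_off(): hands the job in; it is judged then, once.
The state is a dict: "time_s": time; "joint_positions": joint angles; "qvel": joint speeds; "joint_efforts": joint torques, N m; "ee_pos": TCP position; "tool_rot": TCP orientation; "wrist_force": force on the tool from outside, world axes, zero at the start; "torque": the same for the moment, N m; "gripper_width": finger opening in mm; "finger_force": force on a finger pad.
Only numpy, scipy, OpenCV 4.12 (cv2) and the standard library are available. Lean on these libraries where they do the work, as an engineer would, in place of code of your own. Each camera call takes 0.05 s, during which the arm holds its last target. There are 200 camera calls.

## Working session

There is one attempt and no reset: what is moved stays moved. The work goes in short steps, Python scripts to look and compute and a tool call to move; the robot and the scene stay as the last step left them, time stands still between calls to the robot, and variables do not carry over. Pictures are saved under pics/ and viewed, at most 10 in all, crops included, and the job is handed in when it is done.

Besides the shell and the picture viewer there is one more tool, called after ">>>" by a JSON object that holds its "fn" and its "kwargs", one argument or row to a line. move_arm: Moves the arm, as the interface text tells. Its arguments: {"type":"object","properties":{"jaw":{"type":"array","items":{"type":"number"}},"translation":{"type":"array","items":{"type":"array","items":{"type":"number"}}},"rot":{"type":"array","items":{"type":"array","items":{"type":"number"}}}},"required":["jaw","translation","rot"]}

```bash
mkdir -p pics; python3 - <<'E'
from workcell import *
import cv2
for n in("scene","top"):
    im=get_image(n); cv2.imwrite(f"pics/{n}0.png",im[:,:,::-1])
    m=camera_model(n); print(n,m)
print(get_state())
E
```

```text
scene {'fovy': 50.617010979226905, 'cx': 324.754919106963, 'cy': 195.82772114385767, 'R': array([[ 0.16333681,  0.98650164, -0.01164461],
       [ 0.75975601, -0.13330612, -0.63639633],
       [-0.62935832,  0.09509988, -0.77127435]]), 't': array([-183.49802443, -341.64871814, 1579.12869609])}
top {'fovy': 55.31880862746286, 'cx': 320.72943568639073, 'cy': 194.3501016220275, 'R': array([[-0.00782435, -0.99995081, -0.00609649],
       [-0.99189473,  0.00853423, -0.12677542],
       [ 0.12682121,  0.00505514, -0.99191271]]), 't': array([ 106.99837695,  541.56560398, 1285.47988832])}
{'time_s': 0.1, 'joint_positions': array([-9.05382117e-01,  3.85474018e-01,  6.75787064e-03, -4.44464110e-04,
       -1.19398212e+00, -2.58601228e-01]), 'qvel': array([ 0.00090665, -0.00122267,  0.00324012,  0.00081039,  0.00030795,
        0.00050879]), 'joint_efforts': array([ 2.08875772e-04, -3.91690958e+01,  1.87935287e+01,  4.23190579e+00,
        1.34664119e-02, -7.10374206e-05]), 'ee_pos': array([ 247.1088044 , -573.49012845,  221.56917306]), 'tool_rot': array([ 3.13964831e+00, -8.71515636e-05, -2.73494353e+00]), 'wrist_force': array([0.23340273, 0.30531714, 0.09941224]), 'torque': array([-0.01836078,  0.04348326, -0.00888685]), 'finger_force': 0.0, 'gripper_width': 86.76579000823487}
```

View pics/top0.png

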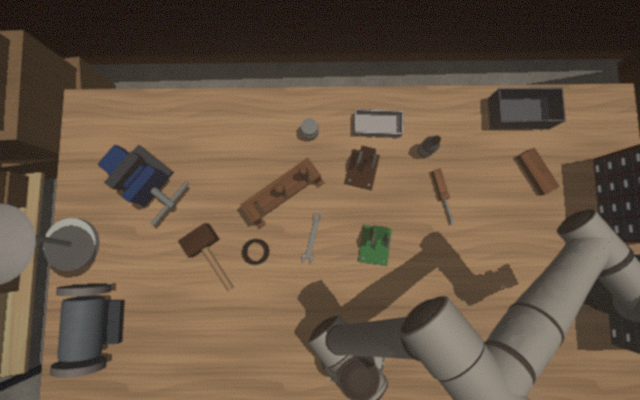

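View pics/scene0.png

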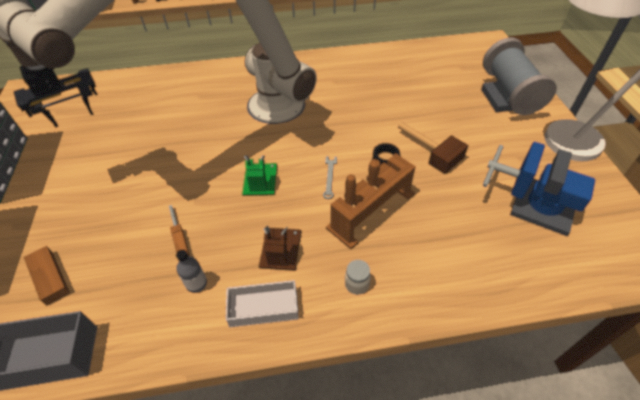

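The top view shows the screwdriver at about (440,195) with its handle up at (436,172) and its tip at (449,222). The brown saddle is at (362,168), the green decoy at (375,245) and the rack at (282,192). The glue bottle is near the handle at (429,147). I'll enlarge both views.

```bash
python3 - <<'E'
import cv2,numpy as np
t=cv2.imread("pics/top0.png"); s=cv2.imread("pics/scene0.png")
a=t[120:240,230:470]   # 240x120
cv2.imwrite("pics/tc.png",cv2.resize(a,None,fx=3.33,fy=3.33,interpolation=cv2.INTER_CUBIC))
b=s[140:300,160:420]
cv2.imwrite("pics/sc.png",cv2.resize(b,None,fx=3,fy=3,interpolation=cv2.INTER_CUBIC))
E
```

```text
(no output)
```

View pics/tc.png

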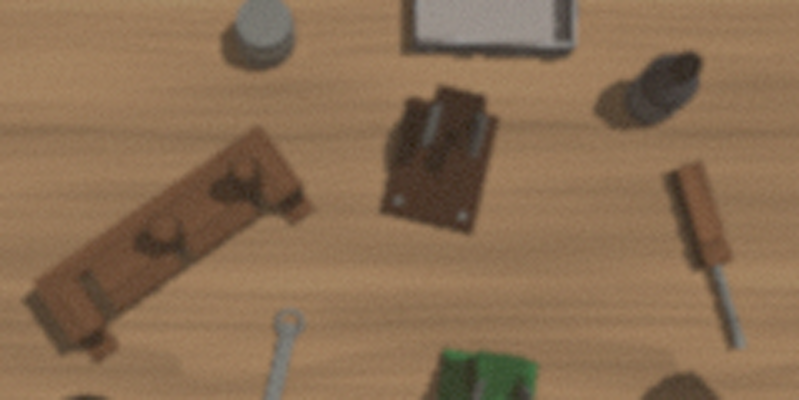

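View pics/sc.png

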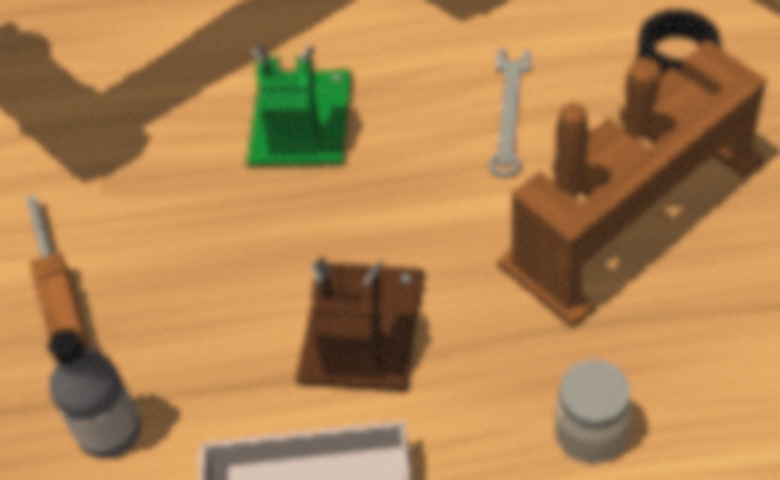

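The screwdriver handle runs from its butt at crop (687,167) to the shoulder at (716,265), with the tip at (738,347). The saddle base corners are (382,212), (470,233) and (497,117). The free slot is the left one in the top view, around (97,290), and opens toward the robot (lower right).

```bash
cat > h.py <<'E'
import numpy as np, cv2
from workcell import *
def ray(name,uv,z,m=None):
    m=m or camera_model(name); f=200/np.tan(np.radians(m["fovy"]/2))
    d=m["R"].T@np.array([(uv[0]-m["cx"])/f,(uv[1]-m["cy"])/f,1]); c=-m["R"].T@m["t"]
    return c+d*(z-c[2])/d[2]
def proj(m,P):
    f=200/np.tan(np.radians(m["fovy"]/2)); q=m["R"]@P+m["t"]
    return np.array([m["cx"]+f*q[0]/q[2],m["cy"]+f*q[1]/q[2]])
E
python3 - <<'E'
from h import *
np.set_printoptions(precision=1,suppress=True)
def T(u,v,z,l):print(l,ray("top",(230+u/3.33,120+v/3.33),z))
def S(u,v,z,l):print('  scene',l,ray("scene",(160+u/3,140+v/3),z))
T(687,167,30,"butt");T(716,265,30,"shoulder");T(738,347,18,"tip")
S(50,260,30,"shoulder");S(35,202,18,"tip")
T(382,212,12,"base nl");T(470,233,12,"base nr");T(497,117,12,"base fr")
S(325,262,12,"nr?");S(425,268,12,"base nl");S(410,388,6,"base fl");S(298,383,6,"base fr")
T(435,122,114,"lipL");T(480,135,114,"lipR")
T(260,128,120,"bd far right");T(28,295,120,"bd far left");T(305,190,120,"bd near right");T(68,352,120,"near left")
T(112,312,120,"slot mouth");T(85,275,120,"slot end")
S(722,42,120,"bd near left?");S(763,80,120,"bd far left");S(573,238,120,"bd far right");S(513,190,120,"near right")
T(240,187,120,"toolA");T(160,238,120,"toolB")
T(685,65,150,"glue top");T(650,105,0,"glue b")
E
```

```text
butt [ 624.8 -302.    30. ]
shoulder [ 521.1 -327.2   30. ]
tip [ 436.5 -349.7   18. ]
  scene shoulder [ 532.2 -324.2   30. ]
  scene tip [ 448.7 -346.7   18. ]
base nl [582.7  17.7  12. ]
base nr [559.4 -75.   12. ]
base fr [ 684.4 -107.    12. ]
  scene nr? [565.7 -70.7  12. ]
  scene base nl [588.9  22.2  12. ]
  scene base fl [711.   -7.5   6. ]
  scene base fr [ 689.  -105.3    6. ]
lipL [656.3 -30.1 114. ]
lipR [642.8 -74.2 114. ]
bd far right [650.4 142.6 120. ]
bd far left [487.5 367.8 120. ]
bd near right [588.2  98.9 120. ]
near left [432.2 328.2 120. ]
slot mouth [470.4 286.3 120. ]
slot end [506.5 312.9 120. ]
  scene bd near left? [448.6 338.1 120. ]
  scene bd far left [504.5 362.3 120. ]
  scene bd far right [655.6 147.3 120. ]
  scene near right [595.  105.7 120. ]
toolA [591.8 162.4 120. ]
toolB [542.1 240.3 120. ]
glue top [ 701.9 -268.3  150. ]
glue b [ 698.9 -274.3    0. ]
```

>>> {"fn": "move_arm", "kwargs": {
  "jaw": [1,1,1,1,1,1,1,1,1,1],
  "translation": [
    [0.04,0.03,0.01],
    [0.08,0.06,0.02],
    [0.12,0.1,0.03],
    [0.16,0.13,0.03],
    [0.2,0.16,0.03],
    [0.24,0.19,0.03],
    [0.27,0.22,0.03],
    [0.295,0.245,0.03],
    [0.313,0.255,0.03],
    [0.313,0.255,0.03]
  ],
  "rot": [
    [0,0,-1],
    [0,0,-2],
    [0,0,-3],
    [0,0,-5],
    [0,0,-6],
    [0,0,-7],
    [0,0,-8],
    [0,0,-9.6],
    [0,0,-9.6],
    [0,0,-9.6]
  ]
}}

```text
time_s: 1.35
ee_pos: [561.1, -318.5, 251.8]
tool_rot: [3.141, -0.001, -2.901]
wrist_force: [-1.6, -0.8, -0.2]
gripper_width: 87.5
finger_force: 0.0
```

```bash
python3 - <<'E'
from h import *
s=get_state();print(s["ee_pos"],s["tool_rot"])
m=camera_model("wrist");im=get_image("wrist");cv2.imwrite("pics/w1.png",im[:,:,::-1])
import pickle;pickle.dump(m,open("w1.pkl","wb"));print(-m["R"].T@m["t"],m["R"],m["fovy"])
E
```

```text
[ 561.05809965 -318.52123913  251.76491578] [ 3.14103719e+00 -9.77493981e-04 -2.90065106e+00]
[ 496.85121819 -335.44130721  414.17430469] [[-0.23809271  0.97124164  0.00124218]
 [ 0.94186197  0.23057793  0.24439691]
 [ 0.23708204  0.05935909 -0.96967448]] 61.5385082588479
```

View pics/w1.png

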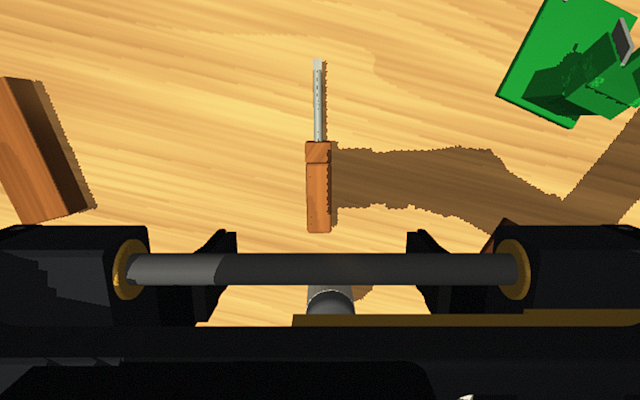

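The wrist view shows the screwdriver almost straight in the picture. The shoulder edge is at (318,142), the butt at (319,232) and the tip at (318,62). The glue bottle lies beyond it, and nothing is in the way.

```bash
python3 - <<'E'
from h import *
import pickle;m=pickle.load(open("w1.pkl","rb"))
sh=ray(0,(317.7,142),30,m);bu=ray(0,(319,232),30,m);ti=ray(0,(318.5,62),15,m)
print(sh,bu,ti,np.linalg.norm(bu-sh))
for a,b in((sh,bu),(ti,sh),(ti,bu)):print(np.degrees(np.arctan2(*(b-a)[1::-1])))
E
```

```text
[ 524.91077068 -332.01763481   30.        ] [ 628.83259662 -305.19859841   30.        ] [ 440.59449042 -351.68512529   15.        ] 107.32663518002344
14.470552905465107
13.12995690406967
13.871976402358925
```

>>> {"fn": "move_arm", "kwargs": {
  "jaw": [1,1,1,1,1,1,1,0.3,0.1,0.1],
  "translation": [
    [0.02,0.003,-0.05],
    [0.033,0.0045,-0.1],
    [0.033,0.0045,-0.15],
    [0.033,0.0045,-0.19],
    [0.033,0.0045,-0.225],
    [0.033,0.0045,-0.245],
    [0.033,0.0045,-0.245],
    [0.033,0.0045,-0.245],
    [0.033,0.0045,-0.245],
    [0.033,0.0045,-0.245]
  ],
  "rot": [
    [0,0,0],
    [0,0,0],
    [0,0,0],
    [0,0,0],
    [0,0,0],
    [0,0,0],
    [0,0,0],
    [0,0,0],
    [0,0,0],
    [0,0,0]
  ]
}}

```text
time_s: 2.65
ee_pos: [593.8, -314.7, 8.7]
tool_rot: [-3.141, 0.002, -2.902]
wrist_force: [-0.0, 0.1, -0.2]
gripper_width: 65.3
finger_force: 0.0
```

>>> {"fn": "move_arm", "kwargs": {
  "jaw": [0.5,0.1,0.1,0.1,0.1,0.1,0.1,0.1,0.1,0.1],
  "translation": [
    [0,0,-0.004],
    [0,0,-0.004],
    [0,0,-0.004],
    [0,0,-0.004],
    [0,0,-0.004],
    [0,0,-0.004],
    [0,0,-0.004],
    [0,0,-0.004],
    [0,0,-0.004],
    [0,0,-0.004]
  ],
  "rot": [
    [0,0,0],
    [0,0,0],
    [0,0,0],
    [0,0,0],
    [0,0,0],
    [0,0,0],
    [0,0,0],
    [0,0,0],
    [0,0,0],
    [0,0,0]
  ]
}}

```text
time_s: 3.9
ee_pos: [593.3, -314.4, 3.5]
tool_rot: [3.142, 0.0, -2.902]
wrist_force: [-0.0, 1.2, -1.0]
gripper_width: 29.9
finger_force: 30.0
```

>>> {"fn": "move_arm", "kwargs": {
  "jaw": [0.1,0.1,0.1,0.1,0.1,0.1,0.1,0.1,0.1,0.1],
  "translation": [
    [0,0,0.03],
    [0,0,0.08],
    [0,0,0.13],
    [0,0.03,0.18],
    [0.015,0.06,0.22],
    [0.025,0.1,0.26],
    [0.04,0.13,0.296],
    [0.053,0.166,0.296],
    [0.053,0.166,0.296],
    [0.053,0.166,0.296]
  ],
  "rot": [
    [0,0,0],
    [0,0,0],
    [0,0,0],
    [0,0,-7],
    [0,0,-14],
    [0,0,-20],
    [0,0,-25],
    [0,0,-28],
    [0,0,-28],
    [0,0,-28]
  ]
}}

```text
time_s: 5.15
ee_pos: [645.8, -148.5, 298.7]
tool_rot: [-3.141, -0.002, 2.893]
wrist_force: [-0.6, 0.6, -1.6]
gripper_width: 29.8
finger_force: 30.0
```

```bash
python3 - <<'E'
from h import *
s=get_state();print(s["ee_pos"],s["tool_rot"],s["gripper_width"])
m=camera_model("wrist");im=get_image("wrist");cv2.imwrite("pics/w2.png",im[:,:,::-1])
import pickle;pickle.dump(m,open("w2.pkl","wb"))
E
```

```text
[ 645.81276234 -148.52753688  298.71665601] [-3.14116861e+00 -1.77779175e-03  2.89260550e+00] 29.753744905148427
```

View pics/w2.png

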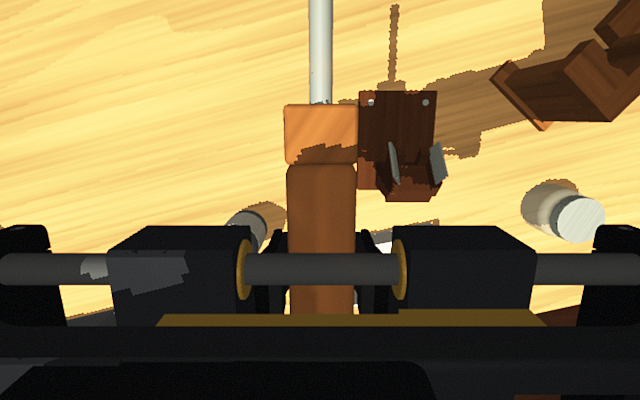

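The saddle is at (400,145), with its near base edge from (359,91) to (437,92) and its lips at about (393,162) and (438,160). The screwdriver is held straight. I'll enlarge the saddle.

```bash
python3 - <<'E'
import cv2
t=cv2.imread("pics/w2.png")[80:210,345:465]
cv2.imwrite("pics/w2c.png",cv2.resize(t,None,fx=4.5,fy=4.5,interpolation=cv2.INTER_CUBIC))
E
```

```text
(no output)
```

View pics/w2c.png

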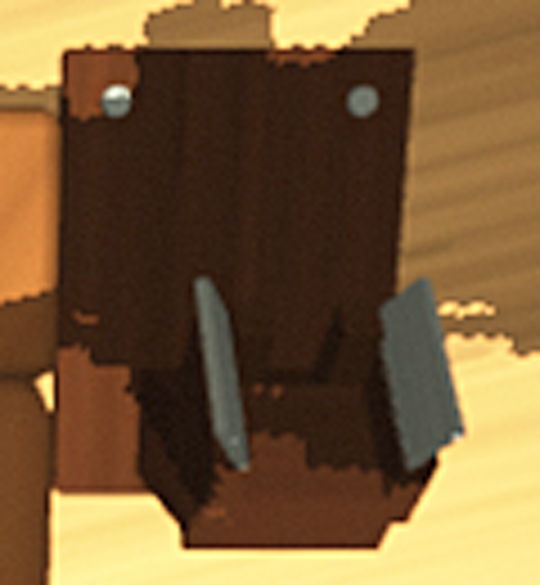

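The enlarged crop shows the base near corners at (65,50) and (413,50), and the far right-hand-side (−y) corner at (55,490). The top corners of the +y lip are at (430,278) and (462,433).

```bash
python3 - <<'E'
from h import *
from scipy.optimize import least_squares
import pickle;m=pickle.load(open("w2.pkl","rb"))
P=np.array([[-75,-50,12],[-75,50,12],[55,-50,6],[-9.9,24,109.9],[14.1,24,133.9],[-9.9,-24,109.9]])
U=np.array([[65,50],[413,50],[55,490],[430,278],[462,433],[200,278]])/4.5+[345,80]
def w(p):
    c,s=np.cos(p[2]),np.sin(p[2]);return P@np.array([[c,s,0],[-s,c,0],[0,0,1]])+[p[0],p[1],0]
r=lambda p:np.concatenate([proj(m,X)-u for X,u in zip(w(p),U)])
o=least_squares(r,[620,-50,-.24],loss="soft_l1");print(o.x,np.degrees(o.x[2]),r(o.x).reshape(-1,2))
# held screwdriver shoulder check: origin expected from pick
E
```

```text
[ 6.46675718e+02 -4.69086245e+01 -2.36821909e-01] -13.568895891689188 [[-0.32498231 -0.88221726]
 [ 0.94016894 -1.92614647]
 [ 0.02602954  0.25510323]
 [-0.59690136  6.16692829]
 [-1.12262558 -1.52630914]
 [ 4.21318999  6.76066391]]
```

>>> {"fn": "move_arm", "kwargs": {
  "jaw": [0.1,0.1,0.1,0.1,0.1,0.1,0.1,0.1,0.1,0.1],
  "translation": [
    [0,0.01,0],
    [0,0.03,0],
    [0,0.05,0],
    [0,0.08,0],
    [0.005,0.1,0],
    [0.012,0.1,-0.02],
    [0.012,0.1,-0.05],
    [0.012,0.1,-0.08],
    [0.012,0.1,-0.104],
    [0.012,0.1,-0.104]
  ],
  "rot": [
    [-1.6,-6,0],
    [-3.3,-13,0],
    [-5,-20,0],
    [-6.8,-27,0],
    [-8.6,-34,0.2],
    [-10,-39,0.4],
    [-11.1,-43.6,0.6],
    [-11.1,-43.6,0.6],
    [-11.1,-43.6,0.6],
    [-11.1,-43.6,0.6]
  ]
}}

```text
time_s: 6.45
ee_pos: [634.3, -178.9, 271.6]
tool_rot: [-2.608, 0.594, -2.851]
wrist_force: [2.5, 0.2, -1.1]
gripper_width: 29.9
finger_force: 30.0
```

```bash
python3 - <<'E'
from h import *
from scipy.spatial.transform import Rotation as Ro
import pickle
m=pickle.load(open("w2.pkl","rb")); y=np.radians(-14.26);f=np.array([np.cos(y),np.sin(y),0]);tc=np.array([645.8,-148.5,298.7])
print("shoulder top pred",proj(m,tc-71*f+[0,0,26.5]),"seen (320.5,104)",proj(m,tc-66*f+[0,0,26.5]))
s=get_state();print(s["ee_pos"]);Rm=Ro.from_euler("xyz",s["tool_rot"]).as_matrix();print(Rm.round(3))
# screwdriver axis = -toolx ; z = -toolz
x=-Rm[:,0];z=-Rm[:,2];O=s["ee_pos"]-71*x+11.5*z
yy=np.radians(-13.6);t=np.array([np.cos(yy),np.sin(yy),1])*[.7071]*3;n=np.array([-np.cos(yy),np.sin(-yy),1])*.7071
d=O-np.array([647.5,-46,100]);l=np.array([-np.sin(yy),np.cos(yy),0]);print("in trough",d@t,d@l,d@n)
g=get_image("scene");cv2.imwrite("pics/s2.png",cv2.resize(g[110:290,180:400],None,fx=3.3,fy=3.3,interpolation=2)[:,:,::-1])
E
```

```text
shoulder top pred [323.17887219 102.9151504 ] seen (320.5,104) [323.16757606 116.17706903]
[ 634.25419905 -178.90522005  271.60912088]
[[-0.794  0.026  0.607]
 [-0.238  0.906 -0.349]
 [-0.56  -0.422 -0.713]]
in trough 211.9287382304951 -159.6905008597484 127.46379040525932
```

```bash
python3 - <<'E'
from h import *
s=get_state();print(s["joint_positions"].round(3),s["qvel"].round(3))
E
```

```text
[-0.315  0.121 -0.762  2.017 -0.165 -3.09 ] [ 0.096  0.002 -0.01  -0.398  0.015  0.047]
```

The arm ran into its wrist limits (j4, j5 and j6) when tilting 45° forward. I'll return to vertical, set the screwdriver down on clear bench, and regrasp it with the gripper leaning the other way, so the saddle pose needs only a small tilt.

```bash
cat >> h.py <<'E'
from scipy.spatial.transform import Rotation as Ro
def tool(yaw,fwd):
    "tool rot matrix: screw yaw (deg), tool z tipped forward by fwd deg; tool x = back"
    R0=np.array([[-1,0,0],[0,1,0],[0,0,-1.]])
    return Ro.from_euler("z",yaw,degrees=True).as_matrix()@Ro.from_euler("y",-fwd,degrees=True).as_matrix()@R0
def delta(p,R):
    s=get_state();Rm=Ro.from_euler("xyz",s["tool_rot"]).as_matrix()
    print("shift m",((np.array(p)-s["ee_pos"])/1000).round(4),"rot",np.degrees(Ro.from_matrix(R@Rm.T).as_rotvec()).round(1),"q",s["joint_positions"].round(2))
E
python3 - <<'E'
from h import *
delta((560,-230,230),tool(-20,0)); delta((560,-230,230),tool(-14,0))
E
```

```text
shift m [-0.071  -0.0488 -0.0373] rot [ 31.   32.1 -26. ] q [-0.32  0.12 -0.76  2.02 -0.17 -3.09]
shift m [-0.071  -0.0488 -0.0373] rot [ 29.2  33.5 -20.3] q [-0.32  0.12 -0.76  2.02 -0.17 -3.09]
```

>>> {"fn": "move_arm", "kwargs": {
  "jaw": [0.1,0.1,0.1,0.1,0.1,0.1,0.1,0.1,0.1,0.1],
  "translation": [
    [0,0,0.01],
    [0,0,0.02],
    [-0.01,0,0.02],
    [-0.02,-0.01,0.02],
    [-0.03,-0.02,0.01],
    [-0.04,-0.03,0],
    [-0.05,-0.04,-0.01],
    [-0.06,-0.045,-0.03],
    [-0.071,-0.049,-0.037],
    [-0.071,-0.049,-0.037]
  ],
  "rot": [
    [3.5,3.5,-3],
    [7,7,-6],
    [10.5,10.5,-9],
    [14,14,-12],
    [17.5,18,-15],
    [21,22,-18],
    [24.5,25.5,-21],
    [28,29,-24],
    [31,32,-26],
    [31,32,-26]
  ]
}}

```text
time_s: 7.75
ee_pos: [564.0, -227.1, 233.6]
tool_rot: [3.137, 0.008, 2.778]
wrist_force: [-0.3, -1.0, -2.4]
gripper_width: 30.1
finger_force: 30.0
```

```bash
python3 - <<'E'
from h import *
delta((540,-215,3.5),tool(-20,0)); print(get_state()["tool_rot"])
E
```

```text
shift m [-0.024   0.0121 -0.2301] rot [-0.1  0.5  0.8] q [-0.12  0.34 -0.02 -0.   -1.19 -1.82]
[3.13711131 0.00773661 2.77787697]
```

```bash
cat > k.py <<'E'
from h import *
from scipy.optimize import least_squares
r=lambda a,t:Ro.from_euler(a,t).as_matrix()
def fk(q,k,s):
    d1,a1,a2,a3,d4,off,L=k;X=np.array
    R=r("z",q[0]);p=X([0,0,d1])+R@X([a1,0,0])
    R=R@r("y",q[1]);p=p+R@X([0,0,a2]);R=R@r("y",q[2]);p=p+R@X([d4,0,a3])
    R=R@r("x",s[0]*q[3]);p=p+R@X([0,off,0]);R=R@r("y",-q[4])
    p=p+R@X([L,0,0]);R=R@r("x",s[1]*q[5]);return p,R
D=[([-0.905382,0.385474,0.006758,-0.000444,-1.193982,-0.258601],[247.109,-573.490,221.569],[3.139648,-.000087,-2.734944]),
([-0.315,0.121,-0.762,2.017,-0.165,-3.09],[634.254,-178.905,271.609],[-2.608,.594,-2.851])]
E
python3 - <<'E'
from k import *
s=get_state();D.append((s["joint_positions"],s["ee_pos"],s["tool_rot"]));print(D[-1])
for sg in((1,1),(1,-1),(-1,1),(-1,-1)):
    o=least_squares(lambda k:np.concatenate([fk(q,k,sg)[0]-p for q,p,_ in D]),[250,0,410,0,430,-150,300])
    E=[fk(q,o.x,sg)[1].T@Ro.from_euler("xyz",e).as_matrix() for q,_,e in D]
    print(sg,o.x.round(1),o.cost,[np.degrees(Ro.from_matrix(E[0].T@e).magnitude()).round(1) for e in E])
    if sg==(1,1):print(E[0].round(2))
E
```

```text
(array([-0.11809393,  0.34463325, -0.02362875, -0.00265172, -1.19394146,
       -1.81543551]), array([ 564.0277557 , -227.07895883,  233.5927856 ]), array([3.13711131, 0.00773661, 2.77787697]))
(1, 1) [-425.3  -37.9 1112.3 -503.7  444.8 -158.  -241.3] 136.37980464711399 [np.float64(0.0), np.float64(121.6), np.float64(178.5)]
[[ 0.    0.01  1.  ]
 [-0.87  0.49 -0.  ]
 [-0.49 -0.87  0.01]]
(1, -1) [-425.3  -37.9 1112.3 -503.7  444.8 -158.  -241.3] 136.37980464711399 [np.float64(0.0), np.float64(144.4), np.float64(3.0)]
(-1, 1) [-380.3  815.2  812.4 -126.4 -501.5 -156.8  208. ] 405.99467257062093 [np.float64(0.0), np.float64(97.5), np.float64(178.4)]
(-1, -1) [-380.3  815.2  812.4 -126.4 -501.5 -156.8  208. ] 405.99467257062093 [np.float64(0.0), np.float64(87.5), np.float64(2.8)]
```

```bash
sed -i 's/r("y",q\[2\])/r("y",-q[2])/' k.py; python3 - <<'E'
from k import *
s=get_state();D.append((s["joint_positions"],s["ee_pos"],s["tool_rot"]))
for sg in((1,1),(1,-1),(-1,1),(-1,-1)):
    w=np.array([200,0,420,0,430,-150,300.])
    o=least_squares(lambda k:np.concatenate([fk(q,k,sg)[0]-p for q,p,_ in D]+[(k-w)*.01]),w)
    E=[fk(q,o.x,sg)[1].T@Ro.from_euler("xyz",e).as_matrix() for q,_,e in D]
    print(sg,o.x.round(1),o.cost,[np.degrees(Ro.from_matrix(E[0].T@e).magnitude()).round(1) for e in E]);print(E[0].round(2))
E
```

```text
(1, 1) [-842.6 1102.6  179.2  394.9 -767.4 -158.5 -255.2] 280.3357171262494 [np.float64(0.0), np.float64(94.2), np.float64(178.5)]
[[ 0.   -0.    1.  ]
 [-0.87  0.49  0.  ]
 [-0.49 -0.87  0.  ]]
(1, -1) [-842.6 1102.6  179.2  394.9 -767.4 -158.5 -255.2] 280.3357171262494 [np.float64(0.0), np.float64(129.2), np.float64(0.3)]
[[ 0. -0.  1.]
 [-1.  0.  0.]
 [-0. -1. -0.]]
(-1, 1) [ 153.3   34.7  540.1    1.7  393.4 -159.8  287.9] 1.1748179903636373 [np.float64(0.0), np.float64(35.1), np.float64(178.4)]
[[ 0.   -0.    1.  ]
 [-0.87  0.49  0.  ]
 [-0.49 -0.87 -0.  ]]
(-1, -1) [ 153.3   34.7  540.1    1.7  393.4 -159.8  287.9] 1.1748179903636373 [np.float64(0.0), np.float64(0.6), np.float64(0.0)]
[[ 0. -0.  1.]
 [-1.  0.  0.]
 [-0. -1. -0.]]
```

```bash
python3 - <<'E'
from k import *
s=get_state();D.append((s["joint_positions"],s["ee_pos"],s["tool_rot"]))
sg=(-1,-1); full=lambda k:[k[0],0,k[1],0,k[2],k[3],k[4]]
o=least_squares(lambda k:np.concatenate([fk(q,full(k),sg)[0]-p for q,p,_ in D]),[245,540,540,-150,300])
k=full(o.x);print(o.x.round(1),o.cost)
E0=np.array([[0,0,1],[-1,0,0],[0,-1,0.]])
lo=np.array([-3.14,-1.21,-1.07,-3.16,-2.99,-3.1])+.05;hi=np.array([3.14,2.06,1.41,2.05,-.16,3.1])-.05
def ik(p,R,q0):
    f=lambda q:np.concatenate([(fk(q,k,sg)[0]-p)/100,(fk(q,k,sg)[1]@E0-R).ravel()])
    b=least_squares(f,np.clip(q0,lo+.01,hi-.01),bounds=(lo,hi));return b.x,b.cost
def run(name,p,yaw,fwds):
    for a in fwds:
        best=min((ik(np.array(p),tool(yaw+fl,0) @ np.eye(3) if 0 else (tool(yaw,a) if fl==0 else tool(yaw,a)@np.diag([-1,-1,1])),q0) for fl in(0,1) for q0 in([D[-1][0],np.array([-.3,.3,0,0,-.7,0]),np.array([0,.3,-.3,-3,-1,1.5]),np.array([0,.3,-.3,-1.5,-1,1.5])])),key=lambda z:z[1])
        print(name,a,best[1].round(5),best[0].round(2))
run("saddle",(700,-58,150),-13.6,(45,30,15,0,-15,-30))
run("rack",(480,300,190),35,(45,30,15,0,90))
run("bench",(540,-215,5),-20,(0,-15,-30,-45))
E
```

```text
[ 152.8  575.8  417.7 -160.7  310.2] 5.632261438051965
saddle 45 0.00689 [-0.32  0.36 -0.57 -3.11 -0.21 -1.55]
saddle 30 0.00029 [ 0.12  0.36 -0.62  0.99 -0.21 -2.87]
saddle 15 0.0 [ 0.19  0.45 -0.18  0.17 -0.71 -2.12]
saddle 0 0.0 [ 0.15  0.56  0.12  0.   -1.13 -1.96]
saddle -15 0.0 [ 0.11  0.7   0.39 -0.09 -1.5   1.24]
saddle -30 0.0 [ 0.08  0.86  0.66 -0.16 -1.87  1.25]
rack 45 0.03877 [ 0.67  0.1  -0.5  -0.78 -0.21 -0.84]
rack 30 2e-05 [ 0.86  0.1  -0.8   0.62 -0.21 -2.4 ]
rack 15 0.0 [ 0.89  0.19 -0.43  0.11 -0.7  -1.92]
rack 0 0.0 [ 0.85  0.31 -0.19 -0.   -1.07  1.34]
rack 90 0.0 [-0.03  0.71 -1.   -2.5  -1.68 -1.49]
bench 0 0.0 [-0.1   0.55 -0.36 -0.   -0.67  1.32]
bench -15 0.0 [-0.13  0.66 -0.12 -0.07 -1.04 -1.75]
bench -30 0.0 [-0.15  0.79  0.09 -0.1  -1.38 -1.72]
bench -45 0.0 [-0.17  0.94  0.29 -0.13 -1.7   1.43]
```

>>> {"fn": "move_arm", "kwargs": {
  "jaw": [0.1,0.1,0.1,0.1,0.1,0.1,0.1,0.1,1,1],
  "translation": [
    [-0.024,0.012,-0.05],
    [-0.024,0.012,-0.1],
    [-0.024,0.012,-0.15],
    [-0.024,0.012,-0.19],
    [-0.024,0.012,-0.21],
    [-0.024,0.012,-0.222],
    [-0.024,0.012,-0.229],
    [-0.024,0.012,-0.229],
    [-0.024,0.012,-0.229],
    [-0.024,0.012,-0.229]
  ],
  "rot": [
    [0,0.5,0.8],
    [0,0.5,0.8],
    [0,0.5,0.8],
    [0,0.5,0.8],
    [0,0.5,0.8],
    [0,0.5,0.8],
    [0,0.5,0.8],
    [0,0.5,0.8],
    [0,0.5,0.8],
    [0,0.5,0.8]
  ]
}}

```text
time_s: 9.0
ee_pos: [541.0, -214.2, 7.0]
tool_rot: [3.14, 0.003, 2.795]
wrist_force: [-0.4, 0.2, 0.7]
gripper_width: 42.3
finger_force: 0.0
```

```bash
python3 - <<'E'
from h import *
s=get_state();print(s["tool_rot"],s["gripper_width"],s["ee_pos"])
f=np.array([np.cos(-.349),np.sin(-.349),0])
delta(s["ee_pos"]*[1,1,0]-8.5*f+[0,0,7.5],tool(-20,-30))
E
```

```text
[3.1404455  0.00323907 2.79465714] 42.26296907068123 [ 541.04647328 -214.20439212    6.96343647]
shift m [-0.008   0.0029  0.0005] rot [10.2 28.4 -0.1] q [-0.1   0.55 -0.35 -0.   -0.67 -1.82]
```

>>> {"fn": "move_arm", "kwargs": {
  "jaw": [1,1,1,1,1,1,1,1,1,1],
  "translation": [
    [0,0,0],
    [0,0,0.03],
    [0,0,0.06],
    [-0.008,0.003,0.07],
    [-0.008,0.003,0.07],
    [-0.008,0.003,0.06],
    [-0.008,0.003,0.04],
    [-0.008,0.003,0.02],
    [-0.008,0.003,0.006],
    [-0.008,0.003,0.004]
  ],
  "rot": [
    [0,0,0],
    [0,0,0],
    [0,0,0],
    [3.4,9.4,0],
    [6.8,19,0],
    [10.2,28.4,0],
    [10.2,28.4,0],
    [10.2,28.4,0],
    [10.2,28.4,0],
    [10.2,28.4,0]
  ]
}}

```text
time_s: 10.25
ee_pos: [531.3, -210.8, 9.6]
tool_rot: [-3.141, -0.527, 2.794]
wrist_force: [0.2, -0.6, 0.1]
gripper_width: 86.6
finger_force: 0.0
```

```bash
python3 - <<'E'
from h import *
s=get_state();print(s["tool_rot"],s["gripper_width"],s["ee_pos"])
f=np.array([np.cos(-.349),np.sin(-.349),0])
delta([541-8,-214.5+2.9,7.5],tool(-20,-30))
E
```

```text
[-3.14069771 -0.52664486  2.79413713] 86.64798376835728 [ 531.31899533 -210.75818107    9.64574479]
shift m [ 0.0017 -0.0008 -0.0021] rot [-0.  -0.2 -0.1] q [-0.15  0.78  0.07 -0.1  -1.38 -1.72]
```

Now I'll close on the handle.

>>> {"fn": "move_arm", "kwargs": {
  "jaw": [1,0.1,0.1,0.1,0.1,0.1,0.1,0.1,0.1,0.1],
  "translation": [
    [0.001,0,0],
    [0.001,0,0],
    [0.001,0,0],
    [0.001,0,0],
    [0.001,0,0],
    [0.001,0,0],
    [0.001,0,0],
    [0.001,0,0],
    [0.001,0,0],
    [0.001,0,0]
  ],
  "rot": [
    [0,0,0],
    [0,0,0],
    [0,0,0],
    [0,0,0],
    [0,0,0],
    [0,0,0],
    [0,0,0],
    [0,0,0],
    [0,0,0],
    [0,0,0]
  ]
}}

```text
time_s: 11.5
ee_pos: [533.2, -211.1, 9.8]
tool_rot: [-3.141, -0.526, 2.794]
wrist_force: [-0.3, -0.1, 0.6]
gripper_width: 29.9
finger_force: 30.0
```

```bash
cat >> h.py <<'E'
def trough():
    y=np.radians(-13.6);c,s=np.cos(y),np.sin(y);k=.70711
    return np.array([647.5,-46,100]),np.array([k*c,k*s,k]),np.array([-s,c,0]),np.array([-k*c,-k*s,k])
E
python3 - <<'E'
from h import *
s=get_state();R=Ro.from_euler("xyz",s["tool_rot"]).as_matrix();y=np.radians(-19.9)
f=np.array([np.cos(y),np.sin(y),0]);O=np.array([541.,-214.2,15])-71*f
S=np.array([[f[0],-f[1],0],[f[1],f[0],0],[0,0,1]])
X=R.T@S; o=R.T@(O-s["ee_pos"]);np.savez("held.npz",X=X,o=o);print("TCP in screw",S.T@(s["ee_pos"]-O),s["gripper_width"],s["ee_pos"])
O0,t,l,n=trough();Rt=np.c_[t,l,n]@X.T
for h in(75,1):delta(O0+5*t+h*n-Rt@o,Rt)
E
```

```text
TCP in screw [62.6028548   0.29440735 -5.18403253] 29.852933770729663 [ 533.20447431 -211.06495576    9.81596747]
shift m [0.1128 0.1657 0.1874] rot [-13.  -43.1   6. ] q [-0.15  0.78  0.08 -0.1  -1.38 -1.72]
shift m [0.1637 0.1534 0.135 ] rot [-13.  -43.1   6. ] q [-0.15  0.78  0.08 -0.1  -1.38 -1.72]
```

>>> {"fn": "move_arm", "kwargs": {
  "jaw": [0.1,0.1,0.1,0.1,0.1,0.1,0.1,0.1,0.1,0.1],
  "translation": [
    [0,0,0.05],
    [0,0,0.1],
    [0,0.01,0.15],
    [0.02,0.03,0.19],
    [0.04,0.07,0.22],
    [0.07,0.11,0.23],
    [0.1,0.15,0.23],
    [0.113,0.166,0.22],
    [0.113,0.166,0.2],
    [0.113,0.166,0.188]
  ],
  "rot": [
    [0,0,0],
    [-1.5,-5,0.5],
    [-4,-12,1.5],
    [-6.5,-21,3],
    [-9,-30,4],
    [-11.5,-38,5],
    [-13,-43.1,6],
    [-13,-43.1,6],
    [-13,-43.1,6],
    [-13,-43.1,6]
  ]
}}

```text
time_s: 12.75
ee_pos: [645.3, -45.4, 195.2]
tool_rot: [-3.139, 0.255, 2.904]
wrist_force: [-0.1, -0.5, -1.7]
gripper_width: 29.7
finger_force: 30.0
```

```bash
cat >> h.py <<'E'
def inT():
    H=np.load("held.npz");s=get_state();R=Ro.from_euler("xyz",s["tool_rot"]).as_matrix()
    O0,t,l,n=trough();Q=np.c_[t,l,n];d=R@H["o"]+s["ee_pos"]-O0
    print("in trough",(Q.T@d).round(1),"angles deg",np.degrees(Ro.from_matrix(Q.T@R@H["X"]).as_rotvec()).round(1));return Q,H,O0
E
python3 - <<'E'
from h import *
Q,H,O0=inT();Rt=Q@H["X"].T
for h in(30,1):delta(O0+Q@[5,0,h]-Rt@H["o"],Rt)
im=get_image("scene");cv2.imwrite("pics/s3.png",cv2.resize(im[150:270,200:360],None,fx=5,fy=5,interpolation=2)[:,:,::-1])
E
```

```text
in trough [ 3.1 -0.3 74.4] angles deg [-0.1  0.3  0.1]
shift m [ 0.0317 -0.0074 -0.0299] rot [ 0.  -0.3  0. ] q [ 0.23  0.32 -0.25  0.17 -0.78 -2.15]
shift m [ 0.0516 -0.0122 -0.0504] rot [ 0.  -0.3  0. ] q [ 0.23  0.32 -0.25  0.17 -0.78 -2.15]
```

View pics/s3.png

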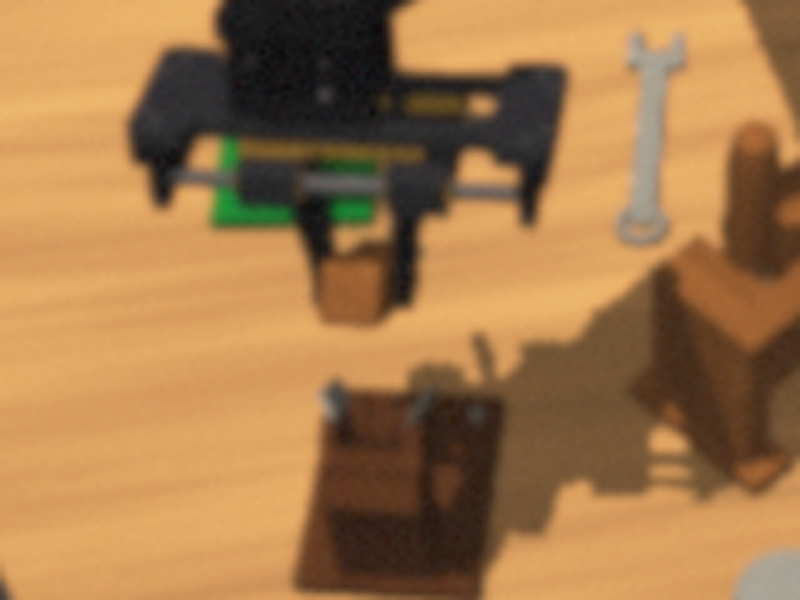

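The screwdriver is lined up above the trough: its butt shows at (350,285), over the lips at (330,400) and (420,405). Next I'll lower it square to the slope.

>>> {"fn": "move_arm", "kwargs": {
  "jaw": [0.1,0.1,0.1,0.1,0.1,0.1,0.1,0.1,0.1,0.1],
  "translation": [
    [0.008,-0.002,-0.006],
    [0.016,-0.004,-0.014],
    [0.024,-0.006,-0.022],
    [0.032,-0.0074,-0.03],
    [0.037,-0.0085,-0.035],
    [0.042,-0.01,-0.04],
    [0.046,-0.011,-0.044],
    [0.05,-0.012,-0.048],
    [0.0515,-0.012,-0.05],
    [0.0515,-0.012,-0.05]
  ],
  "rot": [
    [0,0,0],
    [0,0,0],
    [0,0,0],
    [0,0,0],
    [0,0,0],
    [0,0,0],
    [0,0,0],
    [0,0,0],
    [0,0,0],
    [0,0,0]
  ]
}}

```text
time_s: 14.05
ee_pos: [697.5, -57.5, 147.5]
tool_rot: [-3.14, 0.259, 2.904]
wrist_force: [0.0, -2.4, -3.4]
gripper_width: 30.1
finger_force: 30.0
```

```bash
python3 - <<'E'
from h import *
Q,H,O0=inT();s=get_state();print(s["wrist_force"],s["torque"]);print(Q.T@s["wrist_force"])
E
```

```text
in trough [7.3 0.3 2.5] angles deg [-0.   0.   0.1]
[ 0.03877424 -2.42424164 -3.43329171] [-0.77345067  0.58748828 -0.15845997]
[-1.99798411 -2.34715088 -2.8574457 ]
```

>>> {"fn": "move_arm", "kwargs": {
  "jaw": [0.1,0.1,0.1,0.45,0.45,0.45,0.45,0.45,0.45,0.45],
  "translation": [
    [0,-0.001,-0.001],
    [0,-0.001,-0.002],
    [0,-0.001,-0.0025],
    [0,-0.001,-0.0025],
    [0,-0.001,-0.0025],
    [0,-0.001,-0.0025],
    [0,-0.001,-0.0025],
    [0,-0.001,-0.0025],
    [0,-0.001,-0.0025],
    [0,-0.001,-0.0025]
  ],
  "rot": [
    [0,0,0],
    [0,0,0],
    [0,0,0],
    [0,0,0],
    [0,0,0],
    [0,0,0],
    [0,0,0],
    [0,0,0],
    [0,0,0],
    [0,0,0]
  ]
}}

```text
time_s: 15.3
ee_pos: [697.7, -58.1, 145.3]
tool_rot: [-3.141, 0.26, 2.904]
wrist_force: [1.0, -0.8, 0.2]
gripper_width: 38.9
finger_force: 0.0
```

```bash
python3 - <<'E'
from h import *
inT();s=get_state();print(s["wrist_force"],s["gripper_width"])
# retreat: back along tool z, then regrasp pose: tool fwd -30, grasp point at trough x=84,z=0
Q,_,O0=inT();R=tool(-13.6,-30);g=O0+Q@[84,0,1.5];p=g+19*R[:,2]
print("tool z now",Ro.from_euler("xyz",s["tool_rot"]).as_matrix()[:,2],"new",R[:,2], p)
delta(p,R);delta(p-70*R[:,2],R)
E
```

```text
in trough [ 6.  -0.2  0.7] angles deg [-0.  0.  0.]
[ 1.00448835 -0.77794985  0.1804949 ] 38.87169130742263
in trough [ 6.  -0.2  0.7] angles deg [-0.  0.  0.]
tool z now [ 0.24932846 -0.06132327 -0.96647544] new [-0.4859805   0.11757106 -0.8660254 ] [694.9672463  -57.48353544 144.00342233]
shift m [-0.0028  0.0006 -0.0013] rot [10.6 43.6 -0. ] q [ 0.19  0.45 -0.18  0.17 -0.71 -2.11]
shift m [ 0.0313 -0.0077  0.0593] rot [10.6 43.6 -0. ] q [ 0.19  0.45 -0.18  0.17 -0.71 -2.11]
```

>>> {"fn": "move_arm", "kwargs": {
  "jaw": [1,1,1,1,1,1,1,1,1,1],
  "translation": [
    [0,0,0],
    [-0.005,0.001,0.02],
    [-0.011,0.003,0.045],
    [-0.018,0.004,0.07],
    [-0.022,0.005,0.1],
    [-0.01,0.002,0.11],
    [0.005,0,0.11],
    [0.02,-0.005,0.1],
    [0.04,-0.01,0.09],
    [0.05,-0.012,0.09]
  ],
  "rot": [
    [0,0,0],
    [0,0,0],
    [0,0,0],
    [0,0,0],
    [2,8,0],
    [4,17,0],
    [6.3,26,0],
    [8.5,35,0],
    [10.6,43.6,0],
    [10.6,43.6,0]
  ]
}}

```text
time_s: 16.55
ee_pos: [749.1, -70.5, 223.1]
tool_rot: [-3.14, -0.54, 2.902]
wrist_force: [0.5, 2.2, -0.7]
gripper_width: 87.0
finger_force: 0.0
```

```bash
python3 - <<'E'
from h import *
Q,_,O0=inT();R=tool(-13.6,-30);g=O0+Q@[84,0,1.5];p=g+19*R[:,2]
delta(p-45*R[:,2],R);delta(p,R)
m=camera_model("wrist");im=get_image("wrist");cv2.imwrite("pics/w3.png",im[:,:,::-1])
for x in(0,34,110):print(x,proj(m,O0+Q@[x,-15,15]),proj(m,O0+Q@[x,15,15]))
E
```

```text
in trough [121.   -0.2  61.7] angles deg [-0.1 45.8 -0. ]
shift m [-0.0322  0.0077 -0.0402] rot [-0.1 -0.9  0.1] q [ 0.06  0.99  1.1  -0.18 -2.19 -1.93]
shift m [-0.0541  0.013  -0.0791] rot [-0.1 -0.9  0.1] q [ 0.06  0.99  1.1  -0.18 -2.19 -1.93]
0 [305.72908649 144.07906791] [337.74793449 144.02135927]
34 [304.13494122 157.07459949] [339.5210204  157.01126915]
110 [298.98661691 199.0439308 ] [345.24731644 198.96302617]
```

View pics/w3.png

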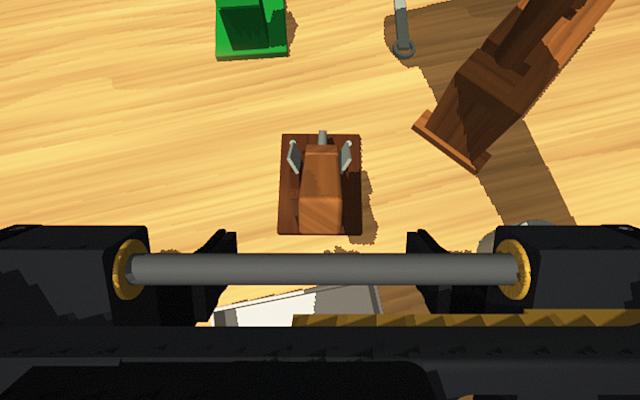

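The screwdriver lies in the trough between the lips, with its butt edge at (299–343,197). That is within 2 px of the prediction, so I'll regrasp near the butt with the gripper leaning forward.

>>> {"fn": "move_arm", "kwargs": {
  "jaw": [1,1,1,1,1,1,1,0.1,0.1,0.1],
  "translation": [
    [-0.011,0.0025,-0.013],
    [-0.022,0.005,-0.027],
    [-0.032,0.0077,-0.04],
    [-0.038,0.009,-0.05],
    [-0.043,0.0105,-0.06],
    [-0.049,0.012,-0.07],
    [-0.054,0.013,-0.079],
    [-0.054,0.013,-0.079],
    [-0.054,0.013,-0.079],
    [-0.054,0.013,-0.079]
  ],
  "rot": [
    [0,-0.9,0],
    [0,-0.9,0],
    [0,-0.9,0],
    [0,-0.9,0],
    [0,-0.9,0],
    [0,-0.9,0],
    [0,-0.9,0],
    [0,-0.9,0],
    [0,-0.9,0],
    [0,-0.9,0]
  ]
}}

```text
time_s: 17.85
ee_pos: [694.1, -57.1, 156.8]
tool_rot: [3.137, -0.507, 2.907]
wrist_force: [0.4, -0.1, 1.1]
gripper_width: 64.7
finger_force: 0.0
```

>>> {"fn": "move_arm", "kwargs": {
  "jaw": [0.1,0.1,0.1,0.1,0.1,0.1,0.1,0.1,0.1,0.1],
  "translation": [
    [0,0,0],
    [0,0,0],
    [0,0,0],
    [0,0,0],
    [0,0,0],
    [0,0,0],
    [0,0,0],
    [0,0,0],
    [0,0,0],
    [0,0,0]
  ],
  "rot": [
    [0,0,0],
    [0,0,0],
    [0,0,0],
    [0,0,0],
    [0,0,0],
    [0,0,0],
    [0,0,0],
    [0,0,0],
    [0,0,0],
    [0,0,0]
  ]
}}

```text
time_s: 19.1
ee_pos: [693.7, -57.1, 156.3]
tool_rot: [3.137, -0.508, 2.907]
wrist_force: [-0.2, -1.1, -0.5]
gripper_width: 29.8
finger_force: 30.0
```

```bash
python3 - <<'E'
from h import *
s=get_state();O0,t,l,n=trough();Q=np.c_[t,l,n]
R=Ro.from_euler("xyz",s["tool_rot"]).as_matrix();print("grasp in trough",Q.T@(s["ee_pos"]-19*R[:,2]-O0),s["joint_efforts"].round(1))
delta(s["ee_pos"],R)
E
```

```text
grasp in trough [9.17107349e+01 4.72831128e-02 1.14224221e+01] [  0.4 -59.   18.6   3.9  -1.1   0. ]
shift m [0. 0. 0.] rot [0. 0. 0.] q [ 0.08  0.84  0.63 -0.16 -1.84 -1.89]
```

The arm settled 12 mm high because the reading I planned from was taken in motion. I'll open, lower it and grip again.

>>> {"fn": "move_arm", "kwargs": {
  "jaw": [0.6,0.6,0.6,0.6,0.6,0.6,0.6,0.6,0.6,0.1],
  "translation": [
    [0,0,0],
    [0,0,0],
    [0,0,0],
    [0,0,0],
    [0,0,-0.004],
    [0,0,-0.008],
    [0.001,0,-0.012],
    [0.001,0,-0.012],
    [0.001,0,-0.012],
    [0.001,0,-0.012]
  ],
  "rot": [
    [0,0,0],
    [0,0,0],
    [0,0,0],
    [0,0,0],
    [0,0,0],
    [0,-0.5,0],
    [0,-0.9,0],
    [0,-0.9,0],
    [0,-0.9,0],
    [0,-0.9,0]
  ]
}}

```text
time_s: 20.35
ee_pos: [694.8, -57.1, 144.5]
tool_rot: [3.133, -0.493, 2.909]
wrist_force: [0.5, 0.0, 0.2]
gripper_width: 47.5
finger_force: 0.0
```

>>> {"fn": "move_arm", "kwargs": {
  "jaw": [0.1,0.1,0.1,0.1,0.1,0.1,0.1,0.1,0.1,0.1],
  "translation": [
    [0,0,0],
    [0,0,0],
    [0,0,0],
    [0,0,0],
    [0,0,0],
    [0,0,0],
    [0,0,0],
    [0,0,0],
    [0,0,0],
    [0,0,0]
  ],
  "rot": [
    [0,0,0],
    [0,0,0],
    [0,0,0],
    [0,0,0],
    [0,0,0],
    [0,0,0],
    [0,0,0],
    [0,0,0],
    [0,0,0],
    [0,0,0]
  ]
}}

```text
time_s: 21.6
ee_pos: [694.7, -57.2, 144.4]
tool_rot: [3.133, -0.493, 2.908]
wrist_force: [0.3, -0.9, 0.2]
gripper_width: 29.9
finger_force: 29.9
```

```bash
python3 - <<'E'
from h import *
s=get_state();O0,t,l,n=trough();Q=np.c_[t,l,n]
R=Ro.from_euler("xyz",s["tool_rot"]).as_matrix();g=Q.T@(s["ee_pos"]-19*R[:,2]-O0);print("grasp in trough",g,s["gripper_width"],s["finger_force"])
X=R.T@Q;o=R.T@(O0-s["ee_pos"]);np.savez("held2.npz",X=X,o=o)
# rack fit: refine with earlier corner clicks
yaw=np.degrees(np.arctan2(225.2+214.8, 0))  # unused
pts={(45,-135):[(650.4,142.6),(655.6,147.3)],(45,135):[(487.5,367.8),(504.5,362.3)],(-29,-135):[(588.2,98.9),(595,105.7)],(-29,135):[(432.2,328.2),(448.6,338.1)]}
from scipy.optimize import least_squares
A=[(k,v) for k,vs in pts.items() for v in vs]
def res(p):
    c,s_=np.cos(p[2]),np.sin(p[2]);return np.concatenate([[p[0]+c*k[0]-s_*k[1]-v[0],p[1]+s_*k[0]+c*k[1]-v[1]] for k,v in A])
b=least_squares(res,[540,230,.6],loss="soft_l1",f_scale=5);print(b.x,np.degrees(b.x[2]),b.fun.reshape(-1,2).round(1))
E
```

```text
grasp in trough [83.87679639  0.12428703  2.57914862] 29.922108293102042 29.904100836720318
[539.41438453 231.47215283   0.59420275] 34.045309572312945 [[  1.9   2.2]
 [ -3.3  -2.5]
 [ 13.6   0.7]
 [ -3.4   6.2]
 [  2.8   4.5]
 [ -4.   -2.3]
 [  7.6  -1.1]
 [ -8.8 -11. ]]
```

```bash
python3 - <<'E'
from h import *
H=np.load("held2.npz");O0,t,l,n=trough();Q=np.c_[t,l,n]
def up(yaw):
    y=np.radians(yaw);f=np.array([np.cos(y),np.sin(y),0]);return np.c_[[0,0,1],[-f[1],f[0],0],-f]
R=Q@H["X"].T
delta(O0+60*n-R@H["o"],R)
for yaw in(-13.6,10,34):
    R=up(yaw)@H["X"].T;delta((458,406,330),R)
print(Q.T@R)
E
```

```text
shift m [-0.0412  0.01    0.0424] rot [ 0. -0. -0.] q [ 0.08  0.84  0.61 -0.16 -1.8  -1.88]
shift m [-0.2367  0.4632  0.1856] rot [-10.6 -43.7   0. ] q [ 0.08  0.84  0.61 -0.16 -1.8  -1.88]
shift m [-0.2367  0.4632  0.1856] rot [ -1.4 -45.3  22.4] q [ 0.08  0.84  0.61 -0.16 -1.8  -1.88]
shift m [-0.2367  0.4632  0.1856] rot [  8.2 -45.5  45.1] q [ 0.08  0.84  0.61 -0.16 -1.8  -1.88]
[[-0.65845188 -0.52129156 -0.5428738 ]
 [-0.70962957  0.67031848  0.21703452]
 [ 0.2507601   0.52814133 -0.81129639]]
```

First I'll lift it square to the slope, tilt it upright and rise.

>>> {"fn": "move_arm", "kwargs": {
  "jaw": [0.1,0.1,0.1,0.1,0.1,0.1,0.1,0.1,0.1,0.1],
  "translation": [
    [-0.01,0.0025,0.0105],
    [-0.02,0.005,0.021],
    [-0.041,0.01,0.042],
    [-0.055,0.015,0.08],
    [-0.06,0.02,0.12],
    [-0.06,0.02,0.16],
    [-0.06,0.03,0.2],
    [-0.06,0.03,0.23],
    [-0.06,0.03,0.255],
    [-0.06,0.03,0.255]
  ],
  "rot": [
    [0,0,0],
    [0,0,0],
    [0,0,0],
    [0,0,0],
    [-2,-8,0],
    [-4,-16,0],
    [-6,-24,0],
    [-8,-32,0],
    [-10,-40,0],
    [-10.6,-43.7,0]
  ]
}}

```text
time_s: 22.85
ee_pos: [632.7, -26.4, 403.0]
tool_rot: [3.134, 0.298, 2.909]
wrist_force: [0.9, -0.0, -1.8]
gripper_width: 30.2
finger_force: 30.0
```

```bash
cat >> h.py <<'E'
def up(yaw):
    y=np.radians(yaw);f=np.array([np.cos(y),np.sin(y),0]);return np.c_[[0,0,1],[-f[1],f[0],0],-f]
def held():
    H=np.load("held2.npz");s=get_state();R=Ro.from_euler("xyz",s["tool_rot"]).as_matrix()
    print("screw origin",(s["ee_pos"]+R@H["o"]).round(1),"x",(R@H["X"])[:,0].round(3),"f",-(R@H["X"])[:,2].round(3),"w",s["gripper_width"]);return H
E
python3 - <<'E'
from h import *
H=held();R=up(34)@H["X"].T
delta((458,406,330),R);print(get_state()["ee_pos"])
E
```

```text
screw origin [630.2 -25.9 337.3] x [-0.006 -0.001  1.   ] f [ 0.972 -0.234  0.006] w 30.19856899270666
shift m [-0.1747  0.4324 -0.073 ] rot [-0.2  0.3 47.5] q [ 0.28  0.18  0.07  0.15 -1.2  -2.12]
[632.66148031 -26.40842781 403.03825411]
```

>>> {"fn": "move_arm", "kwargs": {
  "jaw": [0.1,0.1,0.1,0.1,0.1,0.1,0.1,0.1,0.1,0.1],
  "translation": [
    [-0.015,0.035,0.02],
    [-0.035,0.085,0.03],
    [-0.055,0.135,0.03],
    [-0.075,0.185,0.03],
    [-0.095,0.235,0.03],
    [-0.115,0.285,0.03],
    [-0.135,0.335,0.03],
    [-0.155,0.385,0.02],
    [-0.17,0.42,0],
    [-0.175,0.432,-0.02]
  ],
  "rot": [
    [0,0,4],
    [0,0,9],
    [0,0,14],
    [0,0,19],
    [0,0,24.5],
    [0,0,30],
    [0,0,36],
    [0,0,41],
    [0,0,45],
    [0,0,47.5]
  ]
}}

```text
time_s: 24.1
ee_pos: [457.1, 406.0, 377.8]
tool_rot: [3.136, 0.289, -2.542]
wrist_force: [-0.1, -0.2, -1.5]
gripper_width: 29.7
finger_force: 30.0
```

>>> {"fn": "move_arm", "kwargs": {
  "jaw": [0.1,0.1,0.1,0.1,0.1,0.1,0.1,0.1,0.1,0.1],
  "translation": [
    [0,0,-0.02],
    [0,0,-0.04],
    [0,0,-0.05],
    [0,0,-0.05],
    [0,0,-0.05],
    [0,0,-0.05],
    [0,0,-0.05],
    [0,0,-0.05],
    [0,0,-0.05],
    [0,0,-0.05]
  ],
  "rot": [
    [0,0,0],
    [0,0,0],
    [0,0,0],
    [0,0,0],
    [0,0,0],
    [0,0,0],
    [0,0,0],
    [0,0,0],
    [0,0,0],
    [0,0,0]
  ]
}}

```text
time_s: 25.35
ee_pos: [459.7, 404.9, 329.3]
tool_rot: [3.137, 0.292, -2.546]
wrist_force: [0.1, 0.4, -2.5]
gripper_width: 30.4
finger_force: 30.0
```

```bash
python3 - <<'E'
from h import *
import pickle
held();print(get_state()["ee_pos"]);m=camera_model("wrist");im=get_image("wrist");cv2.imwrite("pics/w4.png",im[:,:,::-1]);pickle.dump(m,open("w4.pkl","wb"))
c,s=np.cos(.594),np.sin(.594);W=lambda x,y,z:np.array([539.4+c*x-s*y,231.5+s*x+c*y,z])
for x,y in((-29,90),(23,90),(-29,135),(45,135),(-29,0),(-29,-135)):print((x,y),proj(m,W(x,y,120)))
E
```

```text
screw origin [457.5 403.1 263.7] x [0.    0.001 1.   ] f [ 0.83   0.558 -0.001] w 30.357272424588526
[459.74696389 404.93076287 329.33545522]
(-29, 90) [218.5854599   61.06212079]
(23, 90) [226.31851327 114.75050655]
(-29, 135) [265.56675519  61.15002509]
(45, 135) [271.25883116 135.09346748]
(-29, 0) [124.40766252  60.88590953]
(-29, -135) [-17.39952065  60.62058135]
```

```bash
python3 - <<'E'
import cv2
t=cv2.imread("pics/w4.png")[30:180,130:330]
cv2.imwrite("pics/w4c.png",cv2.resize(t,None,fx=4,fy=4,interpolation=cv2.INTER_CUBIC))
E
```

```text
(no output)
```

View pics/w4c.png

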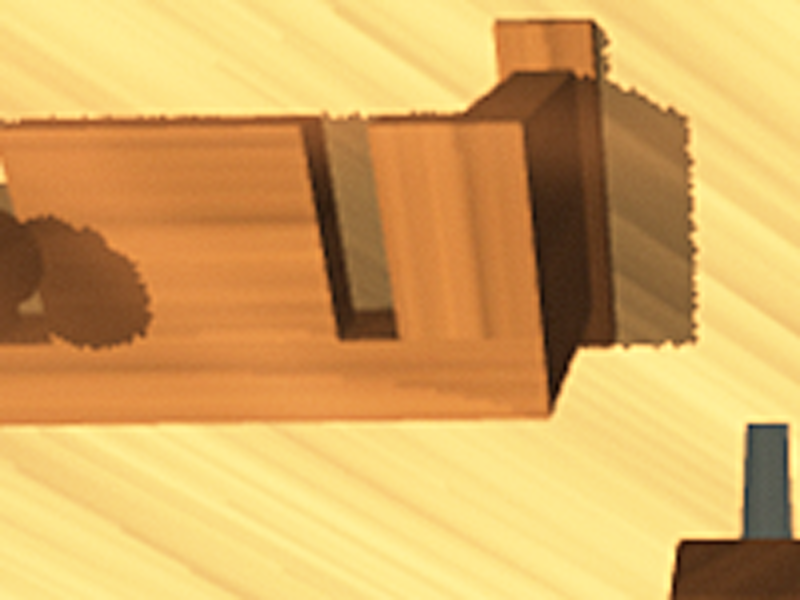

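The free slot's left edge runs from crop (304,125) to (340,338) and its right edge from (369,125) to (398,338). The board corners are at (522,122) and (550,415). The held blade tip shows at (767,425) and the shoulder corner at (680,540).

```bash
python3 - <<'E'
from h import *
from scipy.optimize import least_squares
import pickle
m=pickle.load(open("w4.pkl","rb"))
P=[(-29,82),(23,82),(-29,98),(23,98),(-29,135),(45,135)];U=np.array([(304,125),(340,338),(369,125),(398,338),(522,122),(550,415)])/4+[130,30]
def W(p,x,y):c,s=np.cos(p[2]),np.sin(p[2]);return np.array([p[0]+c*x-s*y,p[1]+s*x+c*y,120])
r=lambda p:np.concatenate([proj(m,W(p,*a))-u for a,u in zip(P,U)])
b=least_squares(r,[539,231,.594]);print(b.x,np.degrees(b.x[2]),b.fun.reshape(-1,2).round(2))
sl=W(b.x,0,90);print("slot",sl)
H=held();s=get_state();R=Ro.from_euler("xyz",s["tool_rot"]).as_matrix();O=s["ee_pos"]+R@H["o"];S=R@H["X"]
for n,q in(("tip L",[-90,-5,0]),("tip R",[-90,5,0]),("tip front",[-90,0,5]),("sh corner L",[0,-15,15])):print(n,(proj(m,O+S@q)-[130,30])*4)
y=np.degrees(b.x[2]);f=np.array([np.cos(b.x[2]),np.sin(b.x[2]),0]);Rt=up(y)@H["X"].T
for n,d,h in(("front",-110,12),("in",-2,12),("down",-2,0)):print(n);delta(sl+d*f+[0,0,h]-Rt@H["o"],Rt)
E
```

```text
[542.47847437 228.43517575   0.60485006] 34.65535556145917 [[-0.57 -0.27]
 [-0.29  0.19]
 [-0.13 -0.43]
 [ 0.63  0.04]
 [ 0.22 -0.06]
 [ 0.18  0.78]]
slot [491.30098757 302.46803902 120.        ]
screw origin [457.5 403.1 263.7] x [0.    0.001 1.   ] f [ 0.83   0.558 -0.001] w 29.81607720351615
tip L [741.86957797 430.68181675]
tip R [785.79618967 430.80138008]
tip front [763.93689172 409.59903896]
sh corner L [675.69162174 536.54863567]
front
shift m [-0.0567 -0.1632 -0.1317] rot [ 0.  -0.   0.8] q [ 1.05  0.16 -0.12  0.14 -1.03 -2.08]
in
shift m [ 0.0322 -0.1018 -0.1317] rot [ 0.  -0.   0.8] q [ 1.05  0.16 -0.12  0.14 -1.03 -2.08]
down
shift m [ 0.0322 -0.1018 -0.1437] rot [ 0.  -0.   0.8] q [ 1.05  0.16 -0.12  0.14 -1.03 -2.08]
```

>>> {"fn": "move_arm", "kwargs": {
  "jaw": [0.1,0.1,0.1,0.1,0.1,0.1,0.1,0.1,0.1,0.1],
  "translation": [
    [-0.015,-0.035,0],
    [-0.023,-0.08,0],
    [-0.023,-0.12,0],
    [-0.0233,-0.141,-0.01],
    [-0.0233,-0.141,-0.05],
    [-0.0233,-0.141,-0.09],
    [-0.0233,-0.141,-0.12],
    [-0.0233,-0.141,-0.132],
    [-0.0233,-0.141,-0.132],
    [-0.0233,-0.141,-0.132]
  ],
  "rot": [
    [0,0,0.3],
    [0,0,0.6],
    [0,0,0.8],
    [0,0,0.8],
    [0,0,0.8],
    [0,0,0.8],
    [0,0,0.8],
    [0,0,0.8],
    [0,0,0.8],
    [0,0,0.8]
  ]
}}

```text
time_s: 26.65
ee_pos: [437.2, 264.9, 199.0]
tool_rot: [3.136, 0.295, -2.532]
wrist_force: [-0.5, 0.3, -1.4]
gripper_width: 30.1
finger_force: 30.0
```

>>> {"fn": "move_arm", "kwargs": {
  "jaw": [0.1,0.1,0.1,0.1,0.1,0.1,0.1,0.1,0.1,0.1],
  "translation": [
    [0,0,0],
    [0,0,0],
    [0,0,0],
    [0,0,0],
    [0,0,0],
    [0,0,0],
    [0,0,0],
    [0,0,0],
    [0,0,0],
    [0,0,0]
  ],
  "rot": [
    [0,0,0],
    [0,0,0],
    [0,0,0],
    [0,0,0],
    [0,0,0],
    [0,0,0],
    [0,0,0],
    [0,0,0],
    [0,0,0],
    [0,0,0]
  ]
}}

```text
time_s: 27.9
ee_pos: [436.4, 264.0, 197.4]
tool_rot: [3.137, 0.292, -2.532]
wrist_force: [-0.0, -0.9, -2.2]
gripper_width: 29.7
finger_force: 30.0
```

```bash
python3 - <<'E'
from h import *
H=held();b=.60485;f=np.array([np.cos(b),np.sin(b),0]);l=np.array([-f[1],f[0],0]);sl=np.array([491.3,302.47,120])
s=get_state();R=Ro.from_euler("xyz",s["tool_rot"]).as_matrix();d=s["ee_pos"]+R@H["o"]+.8*l-sl;print("in slot",d@f,d@l,d[2],s["wrist_force"])
Rt=up(np.degrees(b))@H["X"].T
for D,h in((-29,12),(-2,12),(-2,0)):delta(sl-.8*l+D*f+[0,0,h]-Rt@H["o"],Rt)
E
```

```text
screw origin [434.2 262.1 131.7] x [0.    0.001 1.   ] f [ 0.822  0.569 -0.   ] w 29.653821429946696
in slot -69.9515464891217 0.08207969007838366 11.674650398955066 [-0.01349849 -0.87755687 -2.20734155]
shift m [0.0337 0.0232 0.0003] rot [ 0. -0. -0.] q [ 0.91  0.07 -0.57  0.13 -0.66 -1.97]
shift m [0.0559 0.0385 0.0003] rot [ 0. -0. -0.] q [ 0.91  0.07 -0.57  0.13 -0.66 -1.97]
shift m [ 0.0559  0.0385 -0.0117] rot [ 0. -0. -0.] q [ 0.91  0.07 -0.57  0.13 -0.66 -1.97]
```

The screwdriver is in line with the slot to 0.1 mm, so I'll slide it in.

>>> {"fn": "move_arm", "kwargs": {
  "jaw": [0.1,0.1,0.1,0.1,0.1,0.1,0.1,0.1,0.1,0.1],
  "translation": [
    [0.007,0.0048,0],
    [0.014,0.0096,0],
    [0.021,0.0145,0],
    [0.028,0.0193,0],
    [0.035,0.0241,0],
    [0.042,0.029,0],
    [0.049,0.0338,0],
    [0.056,0.0386,0],
    [0.056,0.0386,0],
    [0.056,0.0386,0]
  ],
  "rot": [
    [0,0,0],
    [0,0,0],
    [0,0,0],
    [0,0,0],
    [0,0,0],
    [0,0,0],
    [0,0,0],
    [0,0,0],
    [0,0,0],
    [0,0,0]
  ]
}}

```text
time_s: 29.15
ee_pos: [492.2, 302.3, 197.2]
tool_rot: [3.137, 0.291, -2.532]
wrist_force: [0.6, -0.3, -2.4]
gripper_width: 30.2
finger_force: 30.0
```

No contact on the way in. Now I'll lower it onto the board.

>>> {"fn": "move_arm", "kwargs": {
  "jaw": [0.1,0.1,0.1,0.1,0.1,0.1,0.1,0.1,0.1,0.1],
  "translation": [
    [0,0,-0.003],
    [0,0,-0.006],
    [0,0,-0.008],
    [0,0,-0.009],
    [0,0,-0.01],
    [0,0,-0.0105],
    [0,0,-0.011],
    [0,0,-0.0115],
    [0,0,-0.0115],
    [0,0,-0.0115]
  ],
  "rot": [
    [0,0,0],
    [0,0,0],
    [0,0,0],
    [0,0,0],
    [0,0,0],
    [0,0,0],
    [0,0,0],
    [0,0,0],
    [0,0,0],
    [0,0,0]
  ]
}}

```text
time_s: 30.4
ee_pos: [492.5, 302.6, 186.2]
tool_rot: [3.137, 0.292, -2.532]
wrist_force: [-1.9, -0.8, 2.1]
gripper_width: 29.7
finger_force: 30.0
```

It is touching the board, so I'll release it and back off along the tool axis.

>>> {"fn": "move_arm", "kwargs": {
  "jaw": [0.55,0.55,0.55,0.55,0.55,0.55,0.55,0.55,0.55,0.55],
  "translation": [
    [0,0,0],
    [0,0,0],
    [0,0,0],
    [0,0,0],
    [0,0,0],
    [0,0,0],
    [0,0,0],
    [-0.002,-0.0015,0.01],
    [-0.005,-0.0035,0.02],
    [-0.008,-0.005,0.03]
  ],
  "rot": [
    [0,0,0],
    [0,0,0],
    [0,0,0],
    [0,0,0],
    [0,0,0],
    [0,0,0],
    [0,0,0],
    [0,0,0],
    [0,0,0],
    [0,0,0]
  ]
}}

```text
time_s: 31.65
ee_pos: [484.3, 297.6, 217.1]
tool_rot: [3.137, 0.293, -2.532]
wrist_force: [0.2, 0.5, 0.5]
gripper_width: 47.9
finger_force: 0.0
```

>>> {"fn": "move_arm", "kwargs": {
  "jaw": [0.55,0.55,0.55,0.55,0.55,0.55,0.55,0.55,0.55,0.55],
  "translation": [
    [-0.006,-0.004,0.02],
    [-0.012,-0.008,0.04],
    [-0.018,-0.012,0.06],
    [-0.03,-0.02,0.09],
    [-0.05,-0.04,0.12],
    [-0.08,-0.06,0.15],
    [-0.1,-0.09,0.15],
    [-0.1,-0.1,0.15],
    [-0.1,-0.1,0.15],
    [-0.1,-0.1,0.15]
  ],
  "rot": [
    [0,0,0],
    [0,0,0],
    [0,0,0],
    [0,0,0],
    [0,0,0],
    [0,0,0],
    [0,0,0],
    [0,0,0],
    [0,0,0],
    [0,0,0]
  ]
}}

```text
time_s: 32.9
ee_pos: [384.8, 197.9, 365.6]
tool_rot: [3.137, 0.291, -2.532]
wrist_force: [-0.0, -0.8, -0.6]
gripper_width: 48.0
finger_force: 0.0
```

```bash
python3 - <<'E'
from h import *
# no views left: compare scene picture with start around the slot; check predicted handle outline numerically
s=get_state();print(s["ee_pos"],s["wrist_force"],s["gripper_width"],abs(s["qvel"]).max())
a=cv2.imread("pics/scene0.png").astype(int);b=get_image("scene")[:,:,::-1].astype(int)
m=camera_model("scene");f=np.array([np.cos(.60485),np.sin(.60485),0]);l=np.array([-f[1],f[0],0]);sl=np.array([491.3,302.47,120])-2*f
d=(abs(a-b).max(2)>40).astype(np.uint8)
C=np.array([proj(m,sl+i*f+j*l+[0,0,k]) for i in(-15,15) for j in(-15,15) for k in(0,110)]).astype(np.float32)
hull=cv2.convexHull(C).astype(np.int32);M=np.zeros(d.shape,np.uint8);cv2.fillConvexPoly(M,hull,1)
x,y,w,h=cv2.boundingRect(hull);print("bbox",x,y,w,h,"changed frac inside",d[M>0].mean())
R=slice(y-12,y+h+12),slice(x-14,x+w+14)
for r in range(R[0].start,R[0].stop,2):print("".join(".#"[d[r,c]] if not M[r,c] else "oX"[d[r,c]] for c in range(R[1].start,R[1].stop)))
E
```

```text
[384.81166592 197.9393936  365.56134064] [-0.03255126 -0.76644967 -0.64080204] 47.99859410548424 0.012125276662006763
bbox 384 131 21 41 changed frac inside 0.7219343696027634
.................############################....
................############################.....
................###########################......
................###################..#####.......
...............###################...............
.............####################................
............##############X####..................
...........############XXXXXXXX#.................
.........##########XXXXXXXXXXXXXXX#..............
.......###########XXXXXXXXXXXXXXXXX..............
......############XXXXXXXXXXXXXXXX#..............
.....############XXXXXXXXXXXXXXXXX...............
....#############XXXXXXXXXXXXXXXXX#..............
...######........oooXooooXXXXXXXX#####...........
....##..........ooXXXXXXXooXXXXXX########........
................ooXXXXXXXXXooXXXX########........
..#.............oooXXXXXXXXooXXX#######..........
####.......#####XXXXooooooooooXX###..............
####.....######XXXXXXXXXXXXXXXXX##...............
###......######XXXXXXXXXXXXXXXX#.................
##..........###XXXXXXXXXXXXXXXX###...............
#..............ooooooXXXXXXXXXX######............
..............oooooooooooXXXXX#########..........
..............ooooooooooooXXXX########...........
.................ooooooooooo#######..............
...................ooooXo........................
......................o..........................
.................................................
.................................................
.................................................
.................................................
.................................................
.................................................
```

The changed pixels match the outline predicted for an upright handle with its shoulder on the board, and the arm is clear.

```bash
python3 -c "
from workcell import *
print(sign_off())"
```

```text
the job is handed in; nothing more can be done
None
```

I laid the screwdriver in the saddle, released it, regrasped it and hung it handle-up in the rack's free slot, then handed the job in at about 33 s; sign-off gave no verdict, and I checked the final hang only by comparing scene-camera pixels, having no picture views left.

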